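# Close the jar with its nested lids, then hold up the outer lid

### The job

Pick up the two nested lids together by the inner lid's knob and lower them gently onto the open storage jar as one, so that the inner lid is fully home in its mouth, and let go. Then take hold of the outer lid by its neck and lift it straight off alone, leaving the inner lid seated and undisturbed. Finish while still holding the outer lid, level and still in the air, with all of it clearly higher than the inner lid's knob; leave the jar standing where it is and the salt shaker behind the work, the white bowl and the striped mug alone.

Things in the scene. Friction and masses are not known exactly. Their poses are not given: they have to be found in the camera images.
- jar_rim (a point): Centre of the open mouth of the loose white stoneware jar, level with the top of its rim. Round jar, outside diameter 87 mm, mouth 78 mm, 85 mm tall, about 0.8 kg, standing upright on the worktop; z points up.
- inner_knob (a point): Point on the axis of the inner lid's steel knob, 11 mm below the knob's top. The knob is an upright flat-sided bar, 24 mm long (this point's x) by 14 mm thick (its y); 26 mm of it show above the outer lid's neck, whose top is 15 mm below this point. Gripping the knob and lifting brings both lids.
- inner_seat (a point): Centre of the underside of the inner lid's flange, 41 mm below point inner_knob: it meets point jar_rim when the inner lid is fully home. z points up.
- outer_neck (a point): Centre of the outer lid's neck, halfway up. The neck is an upright round tube, 44 mm outside, 34 mm inside, 18 mm tall: its top is 9 mm above this point, the flat top of the lid 9 mm below it. The knob of the inner lid passes freely through it. When nested this point is 24 mm below point inner_knob. z points up.
- salt: Salt shaker, 44 mm across, 90 mm tall, a bystander; origin at the centre of its underside.
- fruit_bowl: Empty white bowl, 210 mm across, 98 mm tall, a bystander; origin at the centre of its underside.
- mug: Striped mug with handle, 86x120x90 mm, a bystander; origin at the centre of its underside.
- jar: The jar, origin at the centre of its underside.
- inner_lid: Loose steel inner lid, about 0.14 kg, standing on the worktop under the outer lid at the start; origin at the centre of its foot, 57 mm below point inner_knob. From the foot up: stopper 16 mm deep, 74 mm in diameter, tapering to 62 mm over its lowest 9 mm; flange 95 mm in diameter, 4 mm thick; knob.
- outer_lid: Loose wooden outer lid, a round cap 105 mm in diameter, about 0.11 kg, that rests loosely on the inner lid's flange and hides it; plate 4 mm thick, skirt 14 mm deep. Origin at the centre of the skirt's lower edge, 27 mm below point outer_neck; with the lids home on the jar the skirt hangs 10 mm below the rim.
There are look-alikes about, which are no part of the job. Of the things shaped like the outer_lid, the wooden one is meant. Leave any turquoise look-alike of the jar alone.

How it is judged:
By the outcome, as a careful person would: the job done as asked, in the order asked, and still so for the second after the job is handed in, while the arm keeps its last pose, push and grip.
It also fails if it takes over 53 s, if anything falls off the work surface, if the arm or the gripper's body presses on something with over 40 N, if the wrist force passes 120 N, or if a joint passes its speed limit or range.

### The arm

A 6-joint arm with a two-finger parallel gripper is mounted at the origin on a cart in front of the work surface, level with it; the furniture and walls round the work are solid. World frame = base frame: x ahead of the robot, y to its left, z up, the work surface at z = 0. Lengths are in m, angles in rad, forces in N, time in s.
With the tool pointing down it reaches from about 0.35 to 0.85 m from the base axis. Payload 8.1 kg.
Tool frame: the origin (TCP) lies at the centre of the arm's flange, where the gripper is bolted on; the fingertips stand 186 mm ahead of it and the grasp point (between the pads) lies 167 mm ahead of it; z points along the fingers, y is the line along which they close (so a half turn about z gives the same grasp; the last joint's range is limited). The gripper opens to 93 mm and grips with 3 to 60 N. Pads are 15 mm wide; open, the fingers measure 128 mm over their backs; the gripper's body (75 mm by 188 mm) begins 65 mm behind the grasp point.
Start: joints at [1.086, 0.13, 1.488, -0, 1.523, -0.085], TCP at [0.234, 0.553, 0.405] pointing down, gripper open.
Joint ranges: [-2.96, 2.96], [-0.89, 2.26], [0.02, 2.5], [-1.34, 4.48], [0, 2.73], [-2.66, 2.66]. Speed limits (rad/s): [2.39, 2.39, 2.79, 3.14, 3.14, 3.14].

### API

Orientations are given as a rotation vector (axis times angle).
In Python, from plant import read_state, read_camera, camera_params, robot gives the robot as it stands.
- The arm moves only by the tool carry_out, never from a script. Its argument "targets" is a list of rows, each an object of numbers: "hand": the opening in per cent of the stroke, from 0 (shut) to 100 (fully open); "x", "y", "z": the shift along the tool's x, y, z in m; "ax", "ay", "az": the turn, a rotation vector about the tool's x, y, z in rad. In form: [{"hand": .., "x": .., "y": .., "z": .., "ax": .., "ay": .., "az": ..}, ...]. A call has 1 to 8 rows; each row is the pose to reach, as a shift and turn from the pose commanded when the call began, along the tool's axes at that moment; what a row does not reach only later rows make up. A row lasts 1/8 s, in which the tool goes at most 62.5 mm and 10.7 degrees, less where a joint would pass 70% of its speed; a pose out of reach is approached as far as the arm can. A call with a gripper value outside its range is refused whole. The fingers move at their own pace and stop on an object; "newtons" is the grip in N (left out, the last holds). Time passes only in rows, so rows that repeat a pose let the fingers close. It gives the time, the measured TCP pose, the force, the opening and the grip force at its end, in the units of the state.
- read_state(): the state, without advancing time (a new reading comes with each control period).
- read_camera(name): name is "scene" or "top"; returns (picture, depth): 420x560x3 uint8, blue, green, red; 420x560 float32, m along the optical axis (not along the pixel's ray), 0 where there is no reading.
- camera_params(name): a dict with "fx", "fy", "cx", "cy" (pixels), "position" and "rotation" of the camera in the world. Camera axes: x right, y up, looking along -z (the intrinsics and any distortion apply to the point x, -y, -z); pixel columns grow to the right and rows downward; lengths in m; the calibration is good to about 2 mm. A picture is of the moment at which its call begins. camera_params takes no time and is no camera call.
- robot.close_job(): hands the job in; it is judged then, once.
The state is a dict: "t": time; "q": joint angles; "dq": joint speeds; "joint_torque": joint torques, N m; "tool_pos": TCP position; "orientation": TCP orientation; "force": force on the tool from outside, world axes, zero at the start; "wrist_torque": the same for the moment, N m; "opening": finger opening in m; "gripper_force": force on a finger pad.
Only numpy, scipy, OpenCV 4.12 (cv2) and the standard library are available. Lean on these libraries where they do the work, as an engineer would, in place of code of your own. Each camera call takes 0.05 s, during which the arm holds its last target. There are 200 camera calls.

## Working session

There is one attempt and no reset: what is moved stays moved. The work goes in short steps, Python scripts to look and compute and a tool call to move; the robot and the scene stay as the last step left them, time stands still between calls to the robot, and variables do not carry over. Pictures are saved under pics/ and viewed, at most 10 in all, crops included, and the job is handed in when it is done.

Besides the shell and the picture viewer there is one more tool, called after "Emit:" as a command line: name --argument value ..., lists and objects as JSON in quotes. carry_out: Moves the arm, as the interface text tells. Its arguments: {"type":"object","properties":{"targets":{"type":"array","items":{"type":"object","properties":{"hand":{"type":"number"},"x":{"type":"number"},"y":{"type":"number"},"z":{"type":"number"},"ax":{"type":"number"},"ay":{"type":"number"},"az":{"type":"number"}}}},"newtons":{"type":"number"}},"required":["targets"]}

```bash
mkdir -p pics; ls
cat > h.py <<'E'
import numpy as np,cv2
from plant import read_state, read_camera, camera_params, robot
def cloud(n):
    im,d=read_camera(n);p=camera_params(n)
    v,u=np.mgrid[:d.shape[0],:d.shape[1]]
    c=np.stack([(u-p['cx'])/p['fx']*d,-(v-p['cy'])/p['fy']*d,-d],-1)
    R=np.array(p['rotation']).reshape(3,3)
    return im,d,c@R.T+np.array(p['position'])
E
python3 - <<'E'
from h import *
for n in('scene','top'):
    im,d,P=cloud(n);cv2.imwrite(f'pics/{n}0.png',im);np.savez(f'{n}0.npz',im=im,d=d,P=P)
    print({k:np.round(v,4).tolist() if not isinstance(v,str) else v for k,v in camera_params(n).items()})
print(read_state())
E
```

```text
picsTraceback (most recent call last):
  File "<stdin>", line 3, in <module>
  File "h.py", line 7, in cloud
    R=np.array(p['rotation']).reshape(3,3)
ValueError: cannot reshape array of size 3 into shape (3,3)
```

```bash
sed -i "s/R=np.*/R=cv2.Rodrigues(np.array(p['rotation'],float))[0]/" h.py
python3 - <<'E'
from h import *
for n in('scene','top'):
    im,d,P=cloud(n);cv2.imwrite(f'pics/{n}0.png',im);np.savez(f'{n}0.npz',im=im,d=d,P=P)
    print({k:np.round(v,4).tolist() if not isinstance(v,str) else v for k,v in camera_params(n).items()})
print(read_state())
E
```

```text
{'fx': 410.769, 'fy': 410.769, 'cx': 280.0679, 'cy': 209.4198, 'position': [0.094, -0.7501, 0.9473], 'rotation': [0.7411, -0.2105, -0.4843]}
{'fx': 486.9117, 'fy': 486.9117, 'cx': 272.9998, 'cy': 217.1885, 'position': [0.4252, -0.0322, 1.5256], 'rotation': [0.0354, -0.0667, -1.5715]}
{'t': 0.15, 'q': array([ 1.08558762e+00,  1.31011202e-01,  1.48905275e+00, -9.08270273e-06,
        1.52298386e+00, -8.54098337e-02]), 'dq': array([ 0.0009526 , -0.0008801 , -0.00267084,  0.00064022, -0.00046544,
        0.00127083]), 'joint_torque': array([ 5.71238925e-04, -5.60483623e+01, -4.92329407e+01,  7.67396064e-02,
        3.07102560e-02, -3.85479041e-05]), 'tool_pos': array([0.23344366, 0.55253254, 0.4039012 ]), 'orientation': array([-6.23748049e-01, -3.07863922e+00,  2.19707846e-03]), 'force': array([-0.36114368, -1.04662242, -0.29496795]), 'wrist_torque': array([ 0.00174311, -0.00909039, -0.00042677]), 'gripper_force': 0.0, 'opening': 0.09307355020021442}
```

View pics/scene0.png

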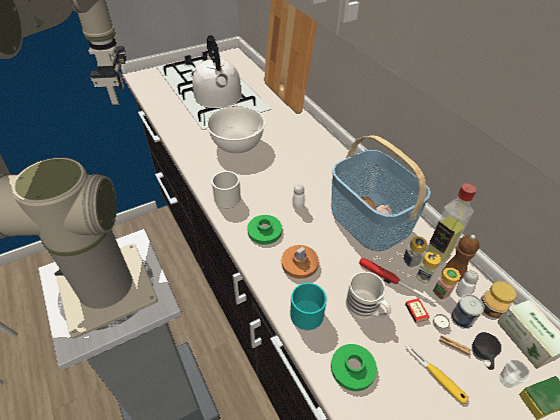

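View pics/top0.png

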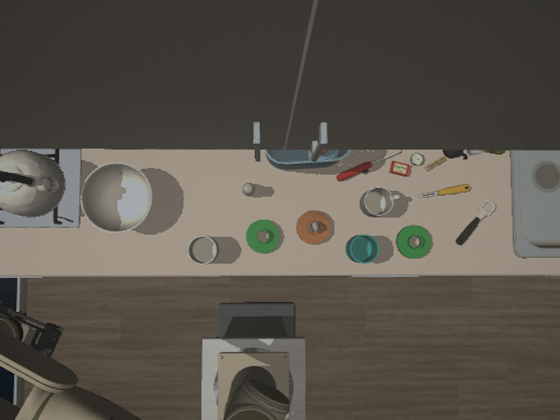

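The scene shows the wooden lids at (300,262) and top (314,228). The white jar is at scene (227,190), top (203,249). The salt shaker, at scene (299,195), stands behind them, and the turquoise jar and green lids are look-alikes.

Run:
```python
from h import *
def circ(p):
    A=np.c_[2*p,np.ones(len(p))];s=np.linalg.lstsq(A,(p**2).sum(1),rcond=None)[0];return s[:2],np.sqrt(s[2]+s[:2]@s[:2])
S={n:np.load(n+'0.npz') for n in('scene','top')}
for n,(lu,lv),(ju,jv),r in(('scene',(300,262),(227,190),35),('top',(314,228),(203,249),28)):
    P=S[n]['P'];v,u=np.mgrid[:420,:560]
    w=lambda a,b:P[(abs(u-a)<r)&(abs(v-b)<r)]
    L=w(lu,lv);print(n,'table z',np.median(w(lu,lv)[:,2][w(lu,lv)[:,2]<.01]))
    for lo,hi in((.062,.072),(.048,.060),(.040,.045),(.026,.038)):
        q=L[(L[:,2]>lo)&(L[:,2]<hi)]
        if len(q)>2:print('lid',lo,len(q),q.mean(0).round(4),q.min(0).round(4),q.max(0).round(4), ((q.max(0)+q.min(0))/2).round(4))
    J=w(ju,jv);q=J[(J[:,2]>.079)&(J[:,2]<.09)]
    print('jar',len(q),q.min(0).round(4),q.max(0).round(4),circ(q[:,:2]),np.median(q[:,2]))
    m=[]
    q=L[(L[:,2]>.05)]; 
    if len(q)>4: print('knob+neck pts',q[:,2].max(),len(q)); k=q[q[:,2]>.058]; print(k.round(3).tolist())
a=cv2.resize(S['scene']['im'][235:290,265:335],None,fx=8,fy=8,interpolation=cv2.INTER_CUBIC)[:440,:560]
b=cv2.resize(S['top']['im'][205:250,290:338],None,fx=5,fy=5,interpolation=cv2.INTER_CUBIC)
c=np.zeros((440,800,3),np.uint8);c[:,:560]=a;c[:225,560:800]=b;cv2.imwrite('pics/k.png',c)
```

```text
scene table z 0.001174347004462728
lid 0.062 107 [ 0.4644 -0.2574  0.0672] [ 0.4052 -0.3351  0.0622] [ 0.5059 -0.1773  0.0719] [ 0.4555 -0.2562  0.0671]
lid 0.048 82 [ 0.4589 -0.2716  0.0544] [ 0.4118 -0.3264  0.048 ] [ 0.5066 -0.1835  0.0598] [ 0.4592 -0.255   0.0539]
lid 0.04 82 [ 0.4794 -0.2176  0.0426] [ 0.4198 -0.3156  0.0401] [ 0.5159 -0.162   0.045 ] [ 0.4678 -0.2388  0.0425]
lid 0.026 298 [ 0.4848 -0.1952  0.0289] [ 0.4261 -0.3081  0.026 ] [ 0.544  -0.0441  0.0379] [ 0.4851 -0.1761  0.032 ]
jar 161 [0.3817 0.1043 0.0792] [0.4663 0.1931 0.0897] (array([0.42410333, 0.14948847]), np.float64(0.041080542623358245)) 0.08467176921962294
knob+neck pts 0.947267136406008 390
[[0.094, -0.75, 0.947], [0.094, -0.75, 0.947], [0.094, -0.75, 0.947], [0.094, -0.75, 0.947], [0.094, -0.75, 0.947], [0.094, -0.75, 0.947], [0.094, -0.75, 0.947], [0.094, -0.75, 0.947], [0.5, -0.177, 0.069], [0.502, -0.179, 0.069], [0.505, -0.18, 0.068], [0.496, -0.178, 0.067], [0.498, -0.179, 0.067], [0.5, -0.181, 0.068], [0.503, -0.182, 0.068], [0.504, -0.186, 0.071], [0.094, -0.75, 0.947], [0.492, -0.179, 0.066],
[... 8605 characters left out ...]
0.073], [0.493, -0.19, 0.069], [0.491, -0.179, 0.064], [0.491, -0.182, 0.065], [0.49, -0.184, 0.07], [0.491, -0.188, 0.067], [0.491, -0.191, 0.066], [0.488, -0.179, 0.064], [0.487, -0.181, 0.069], [0.488, -0.185, 0.064], [0.488, -0.188, 0.066], [0.488, -0.191, 0.064], [0.484, -0.181, 0.071], [0.484, -0.184, 0.071], [0.484, -0.187, 0.067], [0.485, -0.191, 0.064], [0.482, -0.179, 0.058], [0.481, -0.181, 0.068], [0.481, -0.184, 0.069], [0.481, -0.187, 0.068], [0.425, -0.032, 1.526], [0.425, -0.032, 1.526], [0.425, -0.032, 1.526], [0.425, -0.032, 1.526], [0.425, -0.032, 1.526], [0.425, -0.032, 1.526], [0.425, -0.032, 1.526], [0.425, -0.032, 1.526], [0.425, -0.032, 1.526], [0.425, -0.032, 1.526]]
```

View pics/k.png

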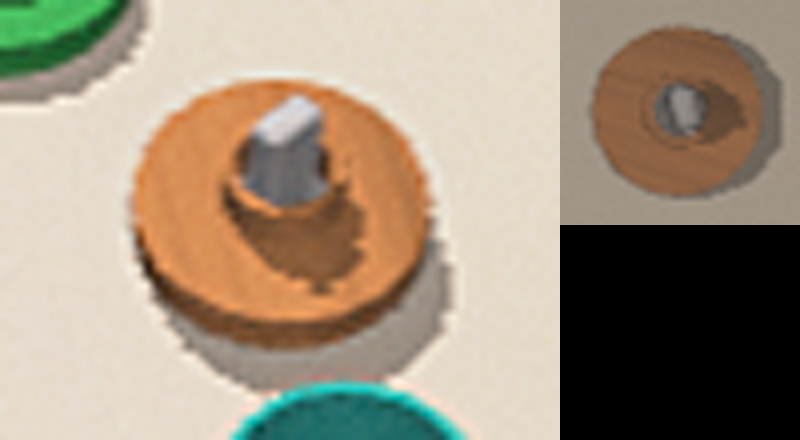

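The crop shows the knob's bright bar at the neck centre; in the scene view its long axis runs lower-left to upper-right. Next I get the knob's yaw, the nearby obstacle heights and the first move.

```bash
cat >> h.py <<'E'
from scipy.spatial.transform import Rotation as Ro
def down(psi): # tool z down, tool x at world angle psi
    c,s=np.cos(psi),np.sin(psi)
    return Ro.from_matrix(np.array([[c,s,0],[s,-c,0],[0,0,-1.]]))
def delta(g,psi,s=None):  # grasp point g -> shift & turn in tool axes
    s=s or read_state();R=Ro.from_rotvec(s['orientation']);T=down(psi)
    p=np.array(g)+[0,0,.167]
    a,b=R.inv().apply(p-s['tool_pos']),(R.inv()*T).as_rotvec()
    print('shift',a.round(4),'turn',b.round(4),'now yaw',np.arctan2(*R.as_matrix()[[1,0],0]).round(4),'grasp',(s['tool_pos']+R.apply([0,0,.167])).round(4))
def onplane(n,uv,z):
    p=camera_params(n);R=cv2.Rodrigues(np.array(p['rotation'],float))[0];uv=np.atleast_2d(uv).astype(float)
    d=np.c_[(uv[:,0]-p['cx'])/p['fx'],-(uv[:,1]-p['cy'])/p['fy'],-np.ones(len(uv))]@R.T
    o=np.array(p['position']);return o+d*((z-o[2])/d[:,2])[:,None]
E
python3 - <<'E'
from h import *
im=np.load('scene0.npz')['im'];P=np.load('scene0.npz')['P']
hsv=cv2.cvtColor(im,cv2.COLOR_BGR2HSV)
sub=hsv[240:265,290:312]
m=(sub[...,1]<60)&(sub[...,2]>150)
print('\n'.join(''.join('#' if a else '.' for a in r) for r in m))
v,u=np.nonzero(m);g=onplane('scene',np.c_[u+290,v+240],.068)
rect=cv2.minAreaRect((g[:,:2]*1000).astype(np.float32));print('rect',rect, g.mean(0))
print('corner dir',onplane('scene',[[265+252/8,235+128/8],[265+298/8,235+97/8],[265+278/8,235+143/8],[265+320/8,235+105/8]],.068).round(4))
T=np.load('top0.npz')['P'].reshape(-1,3);S=P.reshape(-1,3)
for C,n in((T,'top'),(S,'scene')):
    q=C[(C[:,2]>.1)&(C[:,2]<1.2)&(C[:,0]>.35)&(C[:,0]<1)&(abs(C[:,1])<.35)]
    for x in np.arange(.35,.95,.1):
        w=q[(q[:,0]>=x)&(q[:,0]<x+.1)]
        if len(w):print(n,x.round(2),len(w),'zmax',w[:,2].max().round(3),'zmin',w[:,2].min().round(3),'y',w[:,1].min().round(2),w[:,1].max().round(2))
E
```

```text
######################
######################
######################
######################
######################
####...........#######
#.................####
...........##.......##
..........#####.......
........#######.......
.......######.........
.......#####..........
........###...........
......................
......................
......................
......................
......................
......................
......................
......................
......................
......................
......................
......................
rect ((501.2362365722656, -173.29367065429688), (41.75681686401367, 58.7765998840332), 61.182525634765625) [ 0.5055088  -0.16693555  0.068     ]
corner dir [[ 0.482  -0.1827  0.068 ]
 [ 0.5026 -0.1788  0.068 ]
 [ 0.4864 -0.1923  0.068 ]
 [ 0.5074 -0.1854  0.068 ]]
top 0.45 13 zmax 0.107 zmin 0.1 y 0.31 0.35
top 0.55 77051 zmax 1.16 zmin 0.1 y -0.35 0.35
top 0.65 439 zmax 0.187 zmin 0.1 y -0.28 0.34
scene 0.45 8 zmax 0.105 zmin 0.1 y 0.3 0.33
scene 0.55 8977 zmax 0.738 zmin 0.1 y -0.35 0.32
scene 0.65 1809 zmax 0.184 zmin 0.1 y -0.28 0.35
scene 0.75 2138 zmax 0.28 zmin 0.1 y -0.35 -0.02
scene 0.85 13789 zmax 0.362 zmin 0.1 y -0.35 0.35
```

Run:
```python
from h import *
im=np.load('scene0.npz')['im']
hsv=cv2.cvtColor(im,cv2.COLOR_BGR2HSV)
m=((hsv[...,1]<60)&(hsv[...,2]>150)).astype(np.uint8)
n,l,st,c=cv2.connectedComponentsWithStats(m[246:256,293:308],connectivity=4)
k=[i for i in range(1,n) if 15<st[i,4]<60]
v,u=np.nonzero(l==k[0]);print(len(v))
g=onplane('scene',np.c_[u+293,v+246],.068)[:,:2]
w,V=np.linalg.eigh(np.cov(g.T));a=V[:,1]*np.sign(V[0,1]);print('centre',g.mean(0),'len',np.sqrt(w*12),'yaw',np.degrees(np.arctan2(a[1],a[0])))
for yaw in(.24,.24-np.pi):delta((.493,-.1845,.16),yaw)
```

```text
28
centre [ 0.49363567 -0.18347624] len [0.01164445 0.02292056] yaw 11.15232546103935
shift [-0.526  -0.5778  0.0777] turn [-7.0000e-04  1.8000e-03  2.5018e+00] now yaw 2.7418 grasp [0.2333 0.5523 0.2369]
shift [-0.526  -0.5778  0.0777] turn [-1.400e-03 -6.000e-04 -6.398e-01] now yaw 2.7418 grasp [0.2333 0.5523 0.2369]
```

Emit:
carry_out --targets '[{"hand":50,"x":-0.0376,"y":-0.0413,"z":0,"az":-0.044},{"hand":50,"x":-0.0751,"y":-0.0825,"z":0,"az":-0.087},{"hand":50,"x":-0.1127,"y":-0.1238,"z":0,"az":-0.13},{"hand":50,"x":-0.1503,"y":-0.165,"z":0,"az":-0.175},{"hand":50,"x":-0.1879,"y":-0.2064,"z":0,"az":-0.22},{"hand":50,"x":-0.2254,"y":-0.2476,"z":0,"az":-0.26},{"hand":50,"x":-0.263,"y":-0.2889,"z":0,"az":-0.305},{"hand":50,"x":-0.3006,"y":-0.3302,"z":0,"az":-0.35}]'

```text
schema error: expected keys hand, x, y, z, ax, ay, az
```

Run:
```python
from h import *
delta((.493,-.184,.12),.21-np.pi); print(read_state()['q'].round(3),read_state()['opening'])
```

```text
shift [-0.5258 -0.5773  0.1177] turn [-1.400e-03 -6.000e-04 -6.098e-01] now yaw 2.7418 grasp [0.2333 0.5523 0.2369]
[ 1.086  0.131  1.489 -0.     1.523 -0.085] 0.09307355020021442
```

Emit:
carry_out --targets '[{"hand":50,"x":-0.0376,"y":-0.0413,"z":0,"ax":0,"ay":0,"az":-0.044},{"hand":50,"x":-0.0751,"y":-0.0825,"z":0,"ax":0,"ay":0,"az":-0.087},{"hand":50,"x":-0.1127,"y":-0.1238,"z":0,"ax":0,"ay":0,"az":-0.13},{"hand":50,"x":-0.1503,"y":-0.165,"z":0,"ax":0,"ay":0,"az":-0.175},{"hand":50,"x":-0.1879,"y":-0.2064,"z":0,"ax":0,"ay":0,"az":-0.22},{"hand":50,"x":-0.2254,"y":-0.2476,"z":0,"ax":0,"ay":0,"az":-0.26},{"hand":50,"x":-0.263,"y":-0.2889,"z":0,"ax":0,"ay":0,"az":-0.305},{"hand":50,"x":-0.3006,"y":-0.3302,"z":0,"ax":0,"ay":0,"az":-0.35}]'

```text
t: 1.15
tool_pos: [0.382, 0.1298, 0.4047]
orientation: [0.075, 3.14, 0.0]
force: [0.2, -0.5, 0.5]
opening: 0.0467
gripper_force: 0.0
```

Run:
```python
from h import *
delta((.493,-.184,.12),.21-np.pi); print(read_state()['q'].round(3),read_state()['opening'])
```

```text
shift [-0.1259 -0.3081  0.1177] turn [ 0.      0.0004 -0.2581] now yaw 3.0935 grasp [0.382  0.1298 0.2377]
[ 0.2   -0.43   1.993  0.     1.578 -1.322] 0.04668907262238335
```

Emit:
carry_out --targets '[{"hand":50,"x":-0.02,"y":-0.05,"z":0,"ax":0,"ay":0,"az":-0.043},{"hand":50,"x":-0.041,"y":-0.1,"z":0,"ax":0,"ay":0,"az":-0.086},{"hand":50,"x":-0.061,"y":-0.15,"z":0,"ax":0,"ay":0,"az":-0.13},{"hand":50,"x":-0.082,"y":-0.2,"z":0.01,"ax":0,"ay":0,"az":-0.172},{"hand":50,"x":-0.102,"y":-0.25,"z":0.03,"ax":0,"ay":0,"az":-0.215},{"hand":50,"x":-0.119,"y":-0.29,"z":0.06,"ax":0,"ay":0,"az":-0.258},{"hand":50,"x":-0.1259,"y":-0.3081,"z":0.1,"ax":0,"ay":0,"az":-0.258},{"hand":50,"x":-0.1259,"y":-0.3081,"z":0.1177,"ax":0,"ay":0,"az":-0.258}]'

```text
t: 2.15
tool_pos: [0.4914, -0.1831, 0.2841]
orientation: [0.323, -3.121, -0.004]
force: [-0.7, 0.7, -0.9]
opening: 0.0464
gripper_force: 0.0
```

Run:
```python
from h import *
delta((.493,-.184,.064),.21-np.pi); print(read_state()['q'].round(3),read_state()['opening'])
im=read_camera('scene')[0]
cv2.imwrite('pics/a.png',cv2.resize(im[170:310,230:400],None,fx=4,fy=4,interpolation=cv2.INTER_CUBIC))
```

```text
shift [-0.0016 -0.0013  0.0531] turn [ 0.0026 -0.0035 -0.0039] now yaw -2.9354 grasp [ 0.4907 -0.1828  0.1171]
[-0.455  0.021  1.829 -0.     1.296 -2.231] 0.04642549962568742
```

View pics/a.png

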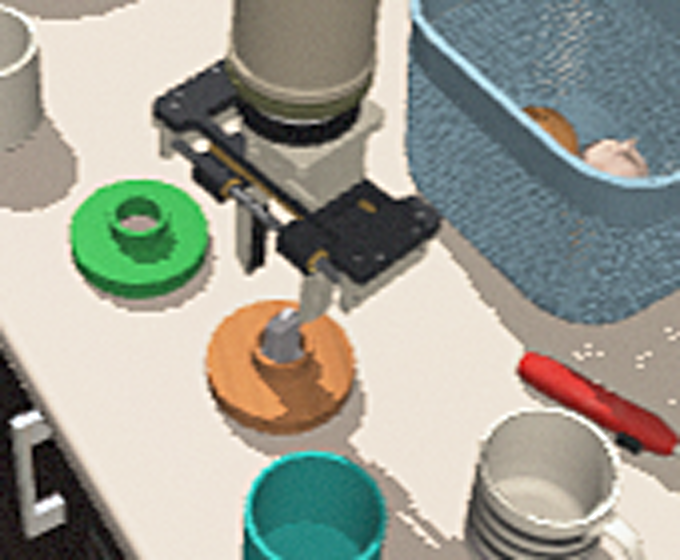

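The picture shows the fingers straddling the knob at crop (283,333), well aligned with its faces. I descend.

Emit:
carry_out --targets '[{"hand":50,"x":-0.0012,"y":-0.001,"z":0.018,"ax":0.002,"ay":-0.003,"az":0},{"hand":50,"x":-0.0012,"y":-0.001,"z":0.035,"ax":0.002,"ay":-0.003,"az":0},{"hand":50,"x":-0.0012,"y":-0.001,"z":0.046,"ax":0.002,"ay":-0.003,"az":0},{"hand":50,"x":-0.0012,"y":-0.001,"z":0.0525,"ax":0.002,"ay":-0.003,"az":0},{"hand":50,"x":-0.0012,"y":-0.001,"z":0.0525,"ax":0.002,"ay":-0.003,"az":0}]'

```text
t: 2.82
tool_pos: [0.4936, -0.183, 0.2343]
orientation: [-0.326, 3.122, -0.002]
force: [-0.1, 0.0, -0.0]
opening: 0.0465
gripper_force: 0.0
```

Run:
```python
from h import *
delta((.493,-.184,.064),.21-np.pi); print(read_state()['force'])
```

```text
shift [ 0.0008 -0.0009  0.0033] turn [-0.0016  0.0025 -0.0016] now yaw -2.9332 grasp [ 0.4941 -0.1832  0.0673]
[-0.12027725  0.0327621  -0.01107869]
```

Emit:
carry_out --newtons 25 --targets '[{"hand":50,"x":0.0008,"y":-0.0005,"z":0.003,"ax":-0.001,"ay":0.0025,"az":0},{"hand":10,"x":0.0008,"y":-0.0005,"z":0.003,"ax":-0.001,"ay":0.0025,"az":0},{"hand":5,"x":0.0008,"y":-0.0005,"z":0.003,"ax":-0.001,"ay":0.0025,"az":0},{"hand":0,"x":0.0008,"y":-0.0005,"z":0.003,"ax":-0.001,"ay":0.0025,"az":0},{"hand":0,"x":0.0008,"y":-0.0005,"z":0.003,"ax":-0.001,"ay":0.0025,"az":0},{"hand":0,"x":0.0008,"y":-0.0005,"z":0.003,"ax":-0.001,"ay":0.0025,"az":0}]'

```text
t: 3.58
tool_pos: [0.493, -0.1839, 0.2315]
orientation: [-0.326, 3.124, -0.002]
force: [-0.1, -0.5, -1.2]
opening: 0.0135
gripper_force: 25.0
```

Run:
```python
from h import *
delta((.493,-.184,.064),.21-np.pi);s=read_state(); print(s['force'],s['opening'],s['gripper_force'])
```

```text
shift [ 0.     -0.0001  0.0005] turn [-0.0011  0.0005 -0.0018] now yaw -2.9334 grasp [ 0.4931 -0.1841  0.0645]
[-0.11188181 -0.51751092 -1.18797913] 0.013548918786871833 24.968419075012207
```

Emit:
carry_out --newtons 30 --targets '[{"hand":0,"x":0,"y":0,"z":-0.003,"ax":0,"ay":0,"az":0},{"hand":0,"x":0,"y":0,"z":-0.012,"ax":0,"ay":0,"az":0},{"hand":0,"x":0,"y":0,"z":-0.03,"ax":0,"ay":0,"az":0},{"hand":0,"x":0,"y":0,"z":-0.055,"ax":0,"ay":0,"az":0},{"hand":0,"x":0,"y":0,"z":-0.08,"ax":0,"ay":0,"az":0},{"hand":0,"x":0,"y":0,"z":-0.105,"ax":0,"ay":0,"az":0},{"hand":0,"x":0,"y":0,"z":-0.12,"ax":0,"ay":0,"az":0},{"hand":0,"x":0,"y":0,"z":-0.125,"ax":0,"ay":0,"az":0}]'

```text
t: 4.58
tool_pos: [0.4932, -0.1838, 0.3582]
orientation: [-0.326, 3.122, -0.003]
force: [-0.6, -0.1, -3.8]
opening: 0.0136
gripper_force: 30.0
```

Run:
```python
from h import *
delta((.4234,.1502,.185),.21-np.pi);s=read_state(); print(s['force'],s['opening'],s['gripper_force'])
```

```text
shift [-0.0008  0.3413  0.0054] turn [-0.0024  0.0024 -0.0017] now yaw -2.9333 grasp [ 0.4937 -0.1841  0.1912]
[-0.64828262 -0.0986178  -3.80023722] 0.01360472209349651 29.966918528079987
```

Emit:
carry_out --targets '[{"hand":0,"x":0,"y":0.015,"z":0,"ax":0,"ay":0,"az":0},{"hand":0,"x":0,"y":0.05,"z":0,"ax":0,"ay":0,"az":0},{"hand":0,"x":0,"y":0.095,"z":0,"ax":0,"ay":0,"az":0},{"hand":0,"x":0,"y":0.14,"z":0,"ax":0,"ay":0,"az":0},{"hand":0,"x":0,"y":0.185,"z":0,"ax":0,"ay":0,"az":0},{"hand":0,"x":0,"y":0.23,"z":0,"ax":0,"ay":0,"az":0},{"hand":0,"x":0,"y":0.275,"z":0,"ax":0,"ay":0,"az":0},{"hand":0,"x":0,"y":0.31,"z":0,"ax":0,"ay":0,"az":0}]'

```text
t: 5.58
tool_pos: [0.4272, 0.1217, 0.3548]
orientation: [0.328, -3.123, 0.001]
force: [-0.3, -0.2, -2.5]
opening: 0.0139
gripper_force: 30.0
```

Emit:
carry_out --targets '[{"hand":0,"x":-0.0005,"y":0.021,"z":0,"ax":0,"ay":0,"az":0},{"hand":0,"x":-0.0005,"y":0.029,"z":0.002,"ax":0,"ay":0,"az":0},{"hand":0,"x":-0.0005,"y":0.031,"z":0.004,"ax":0,"ay":0,"az":0},{"hand":0,"x":-0.0005,"y":0.031,"z":0.005,"ax":0,"ay":0,"az":0},{"hand":0,"x":-0.0005,"y":0.031,"z":0.005,"ax":0,"ay":0,"az":0},{"hand":0,"x":-0.0005,"y":0.031,"z":0.005,"ax":0,"ay":0,"az":0}]'

```text
t: 6.32
tool_pos: [0.4231, 0.1495, 0.3512]
orientation: [-0.325, 3.124, -0.002]
force: [0.1, -0.7, -2.5]
opening: 0.0136
gripper_force: 30.0
```

Run:
```python
from h import *
delta((.4234,.1502,.165),.21-np.pi);s=read_state(); print(s['force'],s['opening'],s['q'].round(2))
for n,b in(('scene',(150,220,190,270)),('top',(215,280,170,235))):
    im,d,P=cloud(n);np.savez(n+'1.npz',im=im,d=d,P=P)
    hsv=cv2.cvtColor(im,cv2.COLOR_BGR2HSV);m=(hsv[...,0]<20)&(hsv[...,1]>110)&(d>0)
    m[:b[0]]=0;m[b[1]:]=0;m[:,:b[2]]=0;m[:,b[3]:]=0
    q=P[m];print(n,len(q),np.percentile(q,[2,50,98],axis=0).round(4).tolist())
    t=q[abs(q[:,2]-.14)<.006];print(len(t),t.min(0).round(4),t.max(0).round(4),((t.min(0)+t.max(0))/2).round(4))
im=np.load('scene1.npz')['im'];cv2.imwrite('pics/b.png',cv2.resize(im[110:240,160:300],None,fx=4,fy=4,interpolation=cv2.INTER_CUBIC))
```

```text
shift [-0.0004  0.0007  0.0192] turn [-0.0011  0.0005 -0.0028] now yaw -2.9344 grasp [0.4232 0.1493 0.1842]
[ 0.08837993 -0.67111847 -2.46447314] 0.013630713661517621 [ 0.23 -0.26  1.96 -0.    1.44 -1.55]
scene 656 [[0.3719, 0.0974, -0.1364], [0.4115, 0.1304, 0.145], [0.4687, 0.3498, 0.1628]]
388 [0.3724 0.0947 0.134 ] [0.4745 0.1987 0.146 ] [0.4234 0.1467 0.14  ]
top 84 [[0.3904, 0.1013, 0.1369], [0.435, 0.1097, 0.1441], [0.4685, 0.1297, 0.1512]]
62 [0.3885 0.1014 0.1341] [0.4705 0.1302 0.1459] [0.4295 0.1158 0.14  ]
```

View pics/b.png

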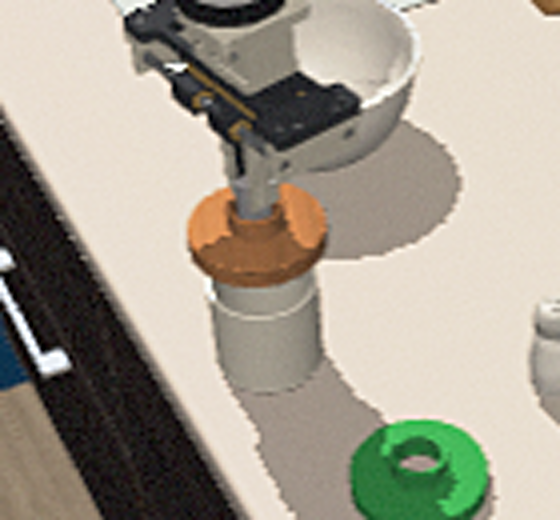

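The lids hang level above the jar: wooden lid at crop (257,235), jar rim at (265,300). They look concentric. I lower them slowly.

Emit:
carry_out --targets '[{"hand":0,"x":-0.0003,"y":0.0005,"z":0.01,"ax":0,"ay":0,"az":0},{"hand":0,"x":-0.0003,"y":0.0005,"z":0.02,"ax":0,"ay":0,"az":0},{"hand":0,"x":-0.0003,"y":0.0005,"z":0.027,"ax":0,"ay":0,"az":0},{"hand":0,"x":-0.0003,"y":0.0005,"z":0.031,"ax":0,"ay":0,"az":0},{"hand":0,"x":-0.0003,"y":0.0005,"z":0.034,"ax":0,"ay":0,"az":0},{"hand":0,"x":-0.0003,"y":0.0005,"z":0.037,"ax":0,"ay":0,"az":0},{"hand":0,"x":-0.0003,"y":0.0005,"z":0.04,"ax":0,"ay":0,"az":0},{"hand":0,"x":-0.0003,"y":0.0005,"z":0.04,"ax":0,"ay":0,"az":0}]'

```text
t: 7.42
tool_pos: [0.4231, 0.1505, 0.311]
orientation: [-0.326, 3.124, -0.002]
force: [0.6, -0.3, -2.3]
opening: 0.0134
gripper_force: 30.0
```

Run:
```python
from h import *
delta((.4234,.15,.1335),.21-np.pi);s=read_state(); print(s['force'],s['wrist_torque'],s['opening'])
```

```text
shift [-0.0002 -0.0005  0.0105] turn [-0.001   0.0001 -0.0018] now yaw -2.9334 grasp [0.4231 0.1503 0.144 ]
[ 0.6082884  -0.32489992 -2.34990073] [ 0.02917494 -0.01362563 -0.0252735 ] 0.013350593171626696
```

Emit:
carry_out --targets '[{"hand":0,"x":0,"y":-0.0003,"z":0.002,"ax":0,"ay":0,"az":0},{"hand":0,"x":0,"y":-0.0003,"z":0.004,"ax":0,"ay":0,"az":0},{"hand":0,"x":0,"y":-0.0003,"z":0.006,"ax":0,"ay":0,"az":0},{"hand":0,"x":0,"y":-0.0003,"z":0.007,"ax":0,"ay":0,"az":0},{"hand":0,"x":0,"y":-0.0003,"z":0.007,"ax":0,"ay":0,"az":0}]'

```text
t: 8.05
tool_pos: [0.4232, 0.1502, 0.3041]
orientation: [-0.326, 3.124, -0.002]
force: [0.7, 0.0, -2.2]
opening: 0.0138
gripper_force: 30.0
```

Run:
```python
from h import *
delta((.4234,.15,.1335),.21-np.pi);s=read_state(); print(s['force'],s['wrist_torque'],s['opening'])
```

```text
shift [-0.0002 -0.0002  0.0036] turn [-0.001   0.0003 -0.0018] now yaw -2.9334 grasp [0.4233 0.15   0.1371]
[ 0.71949036  0.0201066  -2.21872324] [ 0.03703996  0.00597885 -0.03151725] 0.013849783683386727
```

Foot is 12 mm in with no side load; continue to contact.

Emit:
carry_out --targets '[{"hand":0,"x":0,"y":0,"z":0.001,"ax":0,"ay":0,"az":0},{"hand":0,"x":0,"y":0,"z":0.002,"ax":0,"ay":0,"az":0},{"hand":0,"x":0,"y":0,"z":0.003,"ax":0,"ay":0,"az":0},{"hand":0,"x":0,"y":0,"z":0.0035,"ax":0,"ay":0,"az":0},{"hand":0,"x":0,"y":0,"z":0.0035,"ax":0,"ay":0,"az":0}]'

```text
t: 8.68
tool_pos: [0.4232, 0.1502, 0.3007]
orientation: [-0.326, 3.124, -0.001]
force: [1.1, 0.8, -1.7]
opening: 0.0138
gripper_force: 30.0
```

Run:
```python
from h import *
delta((.4234,.15,.1335),.21-np.pi);s=read_state(); print(s['force'],s['wrist_torque'],s['opening'])
```

```text
shift [-0.0001 -0.0003  0.0002] turn [-0.001   0.0005 -0.0018] now yaw -2.9334 grasp [0.4233 0.1501 0.1337]
[ 1.07005181  0.84739976 -1.74505725] [-0.0007103   0.02649816  0.01401211] 0.013833652896496055
```

Emit:
carry_out --targets '[{"hand":0,"x":0,"y":0,"z":0.0004,"ax":0,"ay":0,"az":0},{"hand":0,"x":0,"y":0,"z":0.0008,"ax":0,"ay":0,"az":0},{"hand":0,"x":0,"y":0,"z":0.0008,"ax":0,"ay":0,"az":0}]'

```text
t: 9.05
tool_pos: [0.4234, 0.1502, 0.3005]
orientation: [-0.326, 3.123, -0.002]
force: [-3.0, -1.8, 5.0]
opening: 0.0139
gripper_force: 30.0
```

Fully home: contact came at exactly the predicted height. Release.

Emit:
carry_out --targets '[{"hand":0,"x":0,"y":0,"z":-0.0006,"ax":0,"ay":0,"az":0},{"hand":25,"x":0,"y":0,"z":-0.0006,"ax":0,"ay":0,"az":0},{"hand":75,"x":0,"y":0,"z":-0.0006,"ax":0,"ay":0,"az":0},{"hand":75,"x":0,"y":0,"z":-0.0006,"ax":0,"ay":0,"az":0},{"hand":75,"x":0,"y":0,"z":-0.0006,"ax":0,"ay":0,"az":0},{"hand":75,"x":0,"y":0,"z":-0.0006,"ax":0,"ay":0,"az":0}]'

```text
t: 9.8
tool_pos: [0.4232, 0.1502, 0.3005]
orientation: [-0.326, 3.124, -0.001]
force: [0.2, 0.0, 1.1]
opening: 0.0585
gripper_force: 0.0
```

Run:
```python
from h import *
delta((.4234,.15,.1155),.21-np.pi);s=read_state(); print(s['force'],s['opening'])
im,d,P=cloud('scene');hsv=cv2.cvtColor(im,cv2.COLOR_BGR2HSV)
m=(hsv[...,0]<20)&(hsv[...,1]>110)&(d>0);m[:150]=0;m[225:]=0;m[:,:190]=0;m[:,270:]=0
q=P[m];t=q[abs(q[:,2]-.093)<.005];print(len(t),t.min(0),t.max(0),t.mean(0))
t=q[abs(q[:,2]-.109)<.004];print('neck',len(t),t.min(0),t.max(0))
v,u=np.mgrid[:420,:560];tt=P[m&(abs(P[...,2]-.093)<.005)];A=np.c_[tt[:,:2],np.ones(len(tt))];print('tilt',np.linalg.lstsq(A,tt[:,2],rcond=None)[0])
cv2.imwrite('pics/c.png',cv2.resize(im[130:240,170:300],None,fx=5,fy=5,interpolation=cv2.INTER_CUBIC))
```

```text
shift [-0.0001 -0.0002  0.018 ] turn [-0.001   0.0005 -0.0019] now yaw -2.9335 grasp [0.4233 0.1501 0.1335]
[0.18898078 0.01864702 1.13187884] 0.05853812912337437
422 [0.37286771 0.09584942 0.08839768] [0.47444037 0.20224573 0.09796531] [0.41598666 0.1366422  0.09405014]
neck 27 [0.40357114 0.12980893 0.10510496] [0.42227441 0.16538723 0.11270605]
tilt [0.0097564  0.00930826 0.0887197 ]
```

View pics/c.png

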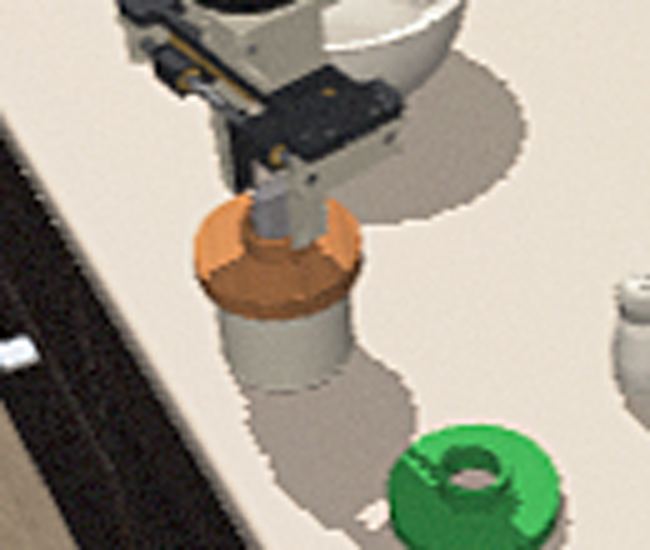

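The lids sit level on the jar at the expected height, with the fingers free of the knob. Now I lower the fingers beside the neck.

Emit:
carry_out --newtons 20 --targets '[{"hand":75,"x":0,"y":0,"z":0,"ax":0,"ay":0,"az":0},{"hand":75,"x":0,"y":0,"z":0.006,"ax":0,"ay":0,"az":0},{"hand":75,"x":0,"y":0,"z":0.011,"ax":0,"ay":0,"az":0},{"hand":75,"x":0,"y":0,"z":0.015,"ax":0,"ay":0,"az":0},{"hand":75,"x":0,"y":0,"z":0.0173,"ax":0,"ay":0,"az":0},{"hand":75,"x":0,"y":0,"z":0.0173,"ax":0,"ay":0,"az":0}]'

```text
t: 10.6
tool_pos: [0.4231, 0.1502, 0.283]
orientation: [-0.326, 3.124, -0.002]
force: [0.5, 0.8, 1.3]
opening: 0.0696
gripper_force: 0.0
```

Emit:
carry_out --newtons 20 --targets '[{"hand":55,"x":0,"y":0,"z":0,"ax":0,"ay":0,"az":0},{"hand":50,"x":0,"y":0,"z":0,"ax":0,"ay":0,"az":0},{"hand":45,"x":0,"y":0,"z":0,"ax":0,"ay":0,"az":0},{"hand":40,"x":0,"y":0,"z":0,"ax":0,"ay":0,"az":0},{"hand":30,"x":0,"y":0,"z":0,"ax":0,"ay":0,"az":0},{"hand":30,"x":0,"y":0,"z":0,"ax":0,"ay":0,"az":0}]'

```text
t: 11.35
tool_pos: [0.4233, 0.1502, 0.2833]
orientation: [-0.326, 3.124, -0.002]
force: [-0.6, -0.7, 2.2]
opening: 0.0437
gripper_force: 20.0
```

Run:
```python
from h import *
delta((.4234,.15,.1155),.21-np.pi);s=read_state(); print(s['force'],s['wrist_torque'],s['opening'],s['gripper_force'])
```

```text
shift [-0.0001 -0.0002  0.0008] turn [-0.0011  0.0007 -0.0018] now yaw -2.9334 grasp [0.4234 0.1501 0.1163]
[-0.59411727 -0.7226562   2.19716254] [-0.02416671 -0.03715561 -0.04494175] 0.04372078815426399 20.00026009976864
```

Emit:
carry_out --targets '[{"hand":30,"x":0,"y":0,"z":-0.002,"ax":0,"ay":0,"az":0},{"hand":30,"x":0,"y":0,"z":-0.005,"ax":0,"ay":0,"az":0},{"hand":30,"x":0,"y":0,"z":-0.008,"ax":0,"ay":0,"az":0},{"hand":30,"x":0,"y":0,"z":-0.011,"ax":0,"ay":0,"az":0},{"hand":30,"x":0,"y":0,"z":-0.014,"ax":0,"ay":0,"az":0},{"hand":30,"x":0,"y":0,"z":-0.018,"ax":0,"ay":0,"az":0},{"hand":30,"x":0,"y":0,"z":-0.022,"ax":0,"ay":0,"az":0}]'

```text
t: 12.22
tool_pos: [0.4232, 0.1502, 0.3055]
orientation: [-0.326, 3.124, -0.001]
force: [-0.3, 0.5, -1.2]
opening: 0.0435
gripper_force: 20.0
```

Run:
```python
from h import *
s=read_state(); print(s['force'],s['wrist_torque'],s['opening'],s['gripper_force'])
im,d,P=cloud('scene')
cv2.imwrite('pics/d.png',cv2.resize(im[130:240,170:300],None,fx=5,fy=5,interpolation=cv2.INTER_CUBIC))
```

```text
[-0.2816951   0.46878351 -1.2139947 ] [ 0.0985616  -0.05733657  0.0431915 ] 0.04346517566493681 19.999424256384373
```

View pics/d.png

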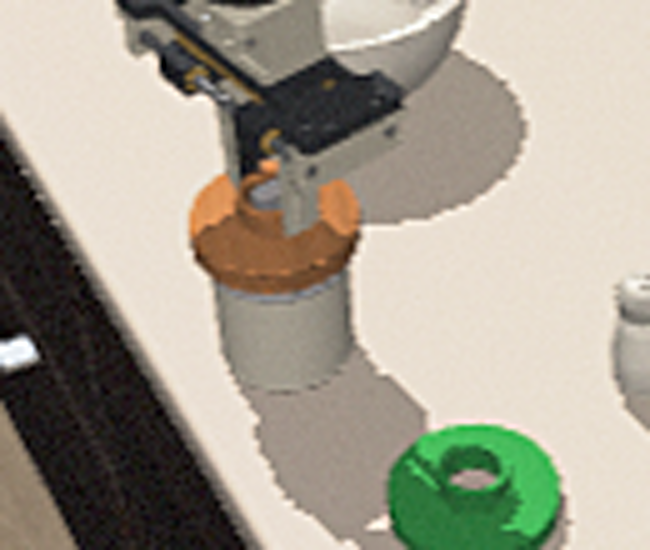

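The outer lid rises level and the inner flange, a grey line at crop (290,292), stays on the jar. I continue lifting.

Emit:
carry_out --targets '[{"hand":30,"x":0,"y":0,"z":-0.006,"ax":0,"ay":0,"az":0},{"hand":30,"x":0,"y":0,"z":-0.016,"ax":0,"ay":0,"az":0},{"hand":30,"x":0,"y":0,"z":-0.032,"ax":0,"ay":0,"az":0},{"hand":30,"x":0,"y":0,"z":-0.05,"ax":0,"ay":0,"az":0},{"hand":30,"x":0,"y":0,"z":-0.07,"ax":0,"ay":0,"az":0},{"hand":30,"x":0,"y":0,"z":-0.09,"ax":0,"ay":0,"az":0},{"hand":30,"x":0,"y":0,"z":-0.103,"ax":0,"ay":0,"az":0},{"hand":30,"x":0,"y":0,"z":-0.11,"ax":0,"ay":0,"az":0}]'

```text
t: 13.28
tool_pos: [0.4233, 0.1503, 0.4165]
orientation: [-0.326, 3.123, -0.001]
force: [-0.2, 0.3, -2.2]
opening: 0.0433
gripper_force: 20.0
```

Emit:
carry_out --targets '[{"hand":30,"x":0,"y":0,"z":0,"ax":0,"ay":0,"az":0},{"hand":30,"x":0,"y":0,"z":0,"ax":0,"ay":0,"az":0},{"hand":30,"x":0,"y":0,"z":0,"ax":0,"ay":0,"az":0},{"hand":30,"x":0,"y":0,"z":0,"ax":0,"ay":0,"az":0}]'

```text
t: 13.78
tool_pos: [0.4231, 0.1503, 0.4148]
orientation: [0.326, -3.124, 0.002]
force: [0.4, -0.6, -1.2]
opening: 0.0437
gripper_force: 20.0
```

Run:
```python
from h import *
s=read_state(); print(s['force'],s['opening'],s['gripper_force'],s['tool_pos'],np.abs(s['dq']).max())
im,d,P=cloud('scene')
q=P[160:230,200:265].reshape(-1,3)
q=q[np.hypot(q[:,0]-.4235,q[:,1]-.15)<.06]
for lo,hi in((.083,.095),(.095,.14),(.18,.24)):
    t=q[(q[:,2]>lo)&(q[:,2]<hi)]
    if len(t):print(lo,len(t),t.min(0).round(3),t.max(0).round(3))
cv2.imwrite('pics/e.png',cv2.resize(im[90:240,150:300],None,fx=4,fy=4,interpolation=cv2.INTER_CUBIC))
```

```text
[ 0.4166811  -0.59922817 -1.19267363] 0.0437204851344531 19.99960550107062 [0.42305457 0.15030382 0.4147535 ] 0.0032756917278728365
0.083 434 [0.378 0.101 0.084] [0.472 0.197 0.095]
0.095 102 [0.412 0.116 0.096] [0.437 0.16  0.14 ]
0.18 5 [0.397 0.103 0.205] [0.407 0.109 0.209]
```

View pics/e.png

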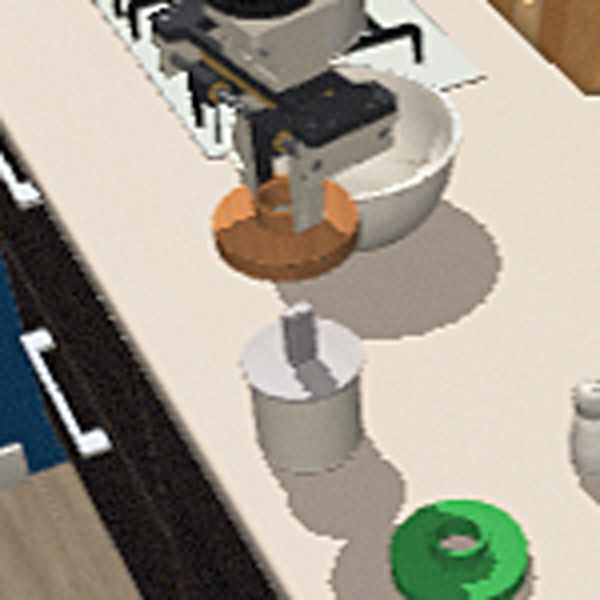

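The inner lid sits level on the jar at crop (303,360). The outer lid is held level at (287,230), its skirt at about 0.205 m against a knob top of about 0.137 m.

```bash
python3 -c "
from plant import robot
print(robot.close_job())"
```

```text
the job is handed in; nothing more can be done
None
```

The job is handed in at about 14 s of the 53 s allowed: the inner lid is seated level in the white jar, and the wooden outer lid is held level and still about 7 cm above its knob.

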